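Park the sample tub in the corner of the serving rail

ROBOT

A 6-joint arm with a two-finger parallel gripper is mounted at the origin on the work surface. World frame = base frame: x ahead of the robot, y to its left, z up, the work surface at z = 0. Lengths are in m, angles in rad, forces in N, time in s.
With the tool pointing down it reaches from about 0.25 to 0.725 m from the base axis. Payload 4 kg.
Tool frame: the origin (TCP) lies midway between the tips of the shut fingers; the grasp point (between the pads) lies 19 mm behind it; z points along the fingers, y is the line along which they close (so a half turn about z gives the same grasp; the last joint's range is limited). The gripper opens to 85 mm and grips with 20 to 120 N. Pads are 22 mm wide; open, the fingers measure 114 mm over their backs; the gripper's body (76 mm by 85 mm) begins 54 mm behind the grasp point. The pads swing forward as they close: fully open they stand 13 mm farther back than shut.
Start: joints at [-1.309, 0.241, 0.005, 1.335, 0, 1.571], TCP at [0.129, -0.483, 0.231] pointing down, gripper open.
Joint ranges: [-2.72, 2.72], [-1.05, 1.87], [-1.09, 1.28], [-1.99, 2.15], [-1.42, 1.44], [-3.14, 3.14]. Speed limits (rad/s): [2.79, 2.79, 3.14, 3.14, 3.14, 3.14].

INTERFACE

Orientations are given as a unit quaternion [x, y, z, w].
In Python, from workcell import monitor, vision, job gives the robot as it stands.
- The arm moves only by the tool move_arm, never from a script. Its argument "moves" is a list that holds one entry, the list of rows, each a list of 5 numbers: the shift along the world's x, y, z in m, then the turn about the world's z in degrees, then the opening in per cent of the stroke, from 0 (shut) to 100 (fully open). In form: [[[x, y, z, turn, gripper], ...]]. A call has 1 to 5 rows; each row is the pose to reach, as a shift and turn from the pose commanded when the call began; what a row does not reach only later rows make up. A row lasts 1/8 s, in which the tool goes at most 62.5 mm and 10.7 degrees, less where a joint would pass 70% of its speed; a pose out of reach is approached as far as the arm can. A call with a gripper value outside its range is refused whole. The fingers move at their own pace and stop on an object; the grip force is fixed at half the most. Time passes only in rows, so rows that repeat a pose let the fingers close. It gives the time, the measured TCP pose, the force, the opening and the grip force at its end, in the units of the state.
- monitor.get_obs(): the state, without advancing time (a new reading comes with each control period).
- vision.camera(name): name is "side" or "top" or "wrist"; returns a dict with "color" (420x560x3 uint8, red, green, blue), "camera_matrix" (3x3 intrinsics, pixels), "k1" (the pictures are not rectified: a ray, as slopes to the right and down, at radius r is drawn at 1 + k1 r^2 times it, then the intrinsics apply), "eye" and "attitude" of the camera in the world; the wrist camera has in their place "hand_eye" (4x4, takes a point from camera to tool coordinates, whose origin is the TCP and whose axes are the flange's). Camera axes: x right, y up, looking along -z (the intrinsics and any distortion apply to the point x, -y, -z); pixel columns grow to the right and rows downward; lengths in m; the calibration is good to about 2 mm. A picture is of the moment at which its call begins: read the wrist's pose just before it. There is no depth.
- job.job_done(): hands the job in; it is judged then, once.
The state is a dict: "clock": time; "joint_pos": joint angles; "joint_vel": joint speeds; "tau": joint torques, N m; "eef_pos": TCP position; "tool_rot": TCP orientation; "ft_force": force on the tool from outside, world axes, zero at the start; "ft_torque": the same for the moment, N m; "grip_width": finger opening in m; "grasp_force": force on a finger pad.
Only numpy, scipy, OpenCV 4.12 (cv2) and the standard library are available. Lean on these libraries where they do the work, as an engineer would, in place of code of your own. Each camera call takes 0.05 s, during which the arm holds its last target. There are 200 camera calls.

TASK

Push the lidded sample tub along the counter, without lifting or tipping it, until one long side lies flat against the long steel rail and one of its ends touches the steel end block, so that it sits square in the corner they form. Only push it with the fingers, and leave the jar and the cup where they are. Finish with the hand clear of everything.

Things in the scene. Friction and masses are not known exactly. Their poses are not given: they have to be found in the camera images.
- tub: loose food tub to be pushed: straight-sided pale frosted-plastic box, white lid (grey panel on top) flush with its sides, 130 long (own x) x 100 wide (own y) x 60 high, 0.35 to 0.7 kg; slides under a light push. Origin: centre of its underside, on the counter. Starts in front of the rail (its -y side), turned up to 25 degrees from it.
- rail: straight steel bar fixed to the counter, 300 long (own x) x 20 thick (own y) x 30 high. Origin: centre of its underside. Its working face, towards the tub, is at own y = -10 mm. Position and yaw differ each time. The counter in front of it is bare but for the tub and the end block.
- end_block: steel block fixed at one end of the rail, 30 along it (own x, parallel to rail x) x 60 out from it (own y) x 30 high. Origin: centre of its underside, at rail x = +135 or -135 mm (which end varies), rail y = -40 mm. Its working face, towards the rail's middle, is 15 mm from its origin. The rail's other end is open; a fixed white card stand, 130 mm high, stands 65 mm behind it.
- jar: bystander: amber glass jar with a white lid, 60 diameter, 85 high, loose, on the counter at the robot's right. Origin: centre of its underside.
- cup: bystander: empty white plastic portion cup, 60 diameter at the rim, 40 high, loose, on the counter at the robot's right. Origin: centre of its underside.
Not all that is in view belongs to the job. Of the things shaped like the end_block, the steel one is meant.

How it is judged:
At the end, for the whole second after the job is handed in: The tub stands flat and still on the counter in the corner: its long side parallel to the rail within 2 degrees and within 4 mm of the rail's face, its end within 4 mm of the end block's inner face (y of tub in the frame of rail between -0.064 and -0.055 m and angle between the x axis of tub and the x axis of rail, either way round below 0.035 rad and horizontal distance between tub and rail below 0.12 m and (x of tub in the frame of end_block between -0.084 and -0.075 m or x of tub in the frame of end_block between 0.075 and 0.084 m) and height (world z) of tub below 0.004 m and angle between tub's own z axis and vertical below 0.03 rad and linear speed of tub below 0.01 m/s); the robot touches nothing.
It fails at once if the tub is lifted off the counter (height (world z) of tub above 0.012 m).
It fails at once if the tub is tipped by more than 8 degrees (angle between tub's own z axis and vertical above 0.14 rad).
It fails at once if the jar is displaced by more than 20 mm (distance of jar from where it was at the start of the episode above 0.02 m).
It fails at once if the cup is displaced by more than 20 mm (distance of cup from where it was at the start of the episode above 0.02 m).
It also fails if it takes over 54 s, if anything falls off the work surface, if the arm or the gripper's body presses on something with over 40 N, if the wrist force passes 120 N, or if a joint passes its speed limit or range.

## Working session

There is one attempt and no reset: what is moved stays moved. The work goes in short steps, Python scripts to look and compute and a tool call to move; the robot and the scene stay as the last step left them, time stands still between calls to the robot, and variables do not carry over. Pictures are saved under pics/ and viewed, at most 10 in all, crops included, and the job is handed in when it is done.

Besides the shell and the picture viewer there is one more tool, called after "Call:" in YAML: its name, and indented under it one key for each argument. move_arm: Moves the arm, as the interface text tells. Its arguments: {"type":"object","properties":{"moves":{"type":"array","items":{"type":"array","items":{"type":"array","items":{"type":"number"}}}}},"required":["moves"]}

```bash
mkdir -p pics; cat > h.py <<'E'
import numpy as np, cv2
from workcell import monitor, vision, job
def snap(n,f):
    c=vision.camera(n); cv2.imwrite(f,c["color"][:,:,::-1]); 
    np.savez('cal_'+n,**{k:v for k,v in c.items() if k!='color' and v is not None}); return c
E
python3 - <<'E'
from h import *
for n in ("top","side"):
    c=snap(n,f'pics/{n}0.png'); print({k:v for k,v in c.items() if k!='color'})
print(monitor.get_obs())
E
```

```text
{'camera_matrix': array([[471.06724281,   0.        , 284.28020427],
       [  0.        , 471.06724281, 212.22060978],
       [  0.        ,   0.        ,   1.        ]]), 'k1': -0.1572445092342339, 'eye': array([ 0.40624766, -0.0565495 ,  1.01421854]), 'attitude': array([-0.06787379,  0.06994147,  0.70413559, -0.70334515])}
{'camera_matrix': array([[487.22630313,   0.        , 277.73331308],
       [  0.        , 487.22630313, 207.94724438],
       [  0.        ,   0.        ,   1.        ]]), 'k1': -0.09771604828324346, 'eye': array([0.2508697 , 0.55385823, 0.62630693]), 'attitude': array([-0.10720432,  0.40391133,  0.8815978 , -0.21942697])}
{'clock': 0.1, 'joint_pos': array([-1.30900202e+00,  2.41343964e-01,  3.84631605e-03,  1.33519303e+00,
        2.05201606e-05,  1.57083122e+00]), 'joint_vel': array([ 0.00022051, -0.00088747,  0.00319756, -0.00050213,  0.00071314,
        0.00137188]), 'tau': array([-3.92200000e-04, -3.73138475e+01,  2.53009897e+01,  1.08404865e-02,
       -1.25018400e-05,  2.00872023e-05]), 'eef_pos': array([ 0.12926578, -0.48241219,  0.23049399]), 'tool_rot': array([ 9.91447026e-01,  1.30506310e-01, -1.13473215e-04, -9.40411983e-04]), 'ft_force': array([-0.40111255,  1.33692937,  0.28485737]), 'ft_torque': array([-0.0368999 , -0.00385377, -0.00314004]), 'grasp_force': 0.0, 'grip_width': 0.08527908859181493}
```

View pics/top0.png

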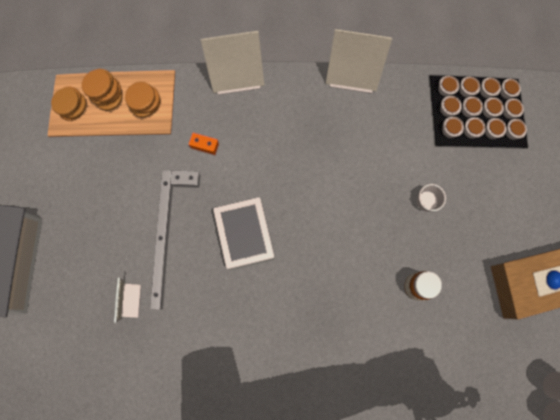

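View pics/side0.png

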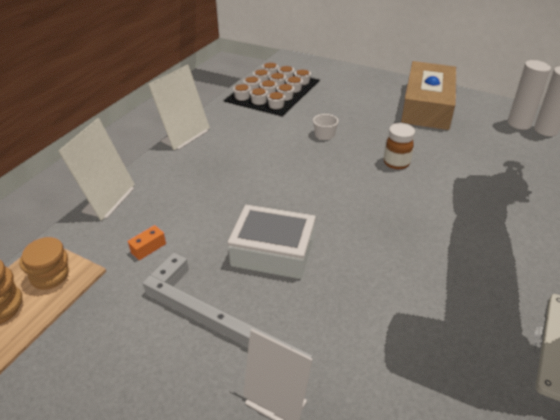

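The top view shows the rail running from (167,172) to (156,308), with the steel block at (185,178) on its far end. The tub is at about (243,233). The jar at (426,285) and cup at (431,198) are well clear. The side view agrees. Next I'll enlarge the area to read the corners.

```bash
python3 - <<'E'
import cv2
i=cv2.imread('pics/top0.png')[160:320,130:290]
i=cv2.resize(i,(600,600),interpolation=cv2.INTER_CUBIC);i=cv2.convertScaleAbs(i,alpha=1.5)
cv2.imwrite('pics/crop0.png',i)
E
```

```text
(no output)
```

View pics/crop0.png

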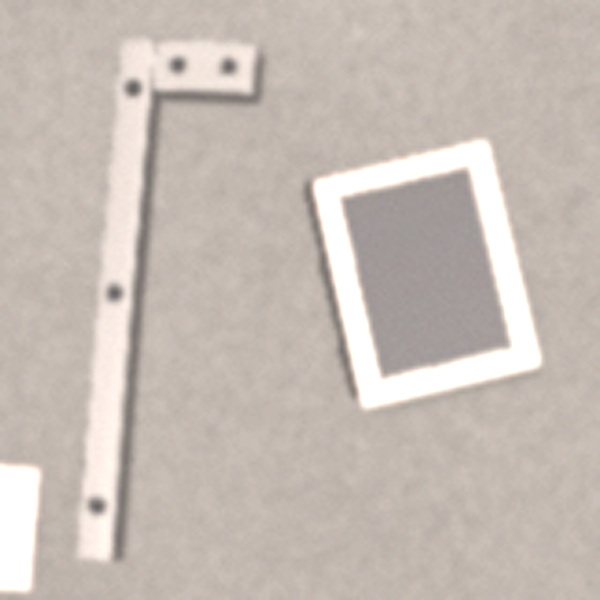

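Crop corners: the tub lid is at (313,178), (487,140), (542,363), (363,410). The rail ends are at (121,40) to (157,40) and (78,558) to (115,560). The block's outer corners are (257,46) and (254,96).

```bash
cat >> h.py <<'E'
from scipy.spatial.transform import Rotation as R
def px2w(uv,z,eye,att,K,k1):
    d=cv2.undistortPoints(np.array(uv,float).reshape(-1,1,2),K,np.array([k1,0,0,0,0.]))[:,0]
    r=R.from_quat(att).apply(np.c_[d[:,0],-d[:,1],-np.ones(len(d))])
    return eye+r*((z-eye[2])/r[:,2])[:,None]
def crop(p,s,o): return (np.array(p,float)+.5)/s-.5+np.array(o)
E
python3 - <<'E'
from h import *
c=np.load('cal_top.npz');a=(c['eye'],c['attitude'],c['camera_matrix'],float(c['k1']))
f=lambda p,z:px2w(crop(p,3.75,(130,160)),z,*a)[:,:2]
t=f([(313,178),(487,140),(542,363),(363,410)],.06)
r=f([(121,40),(157,40),(115,560),(78,558)],.03)
b=f([(257,46),(254,96),(155,90)],.03)
h=f([(133,88),(115,293),(97,506)],.03)
np.set_printoptions(precision=4,suppress=True)
print(t,'\n',r,'\n',b,'\n',h)
ax=(r[0]+r[1]-r[2]-r[3]);L=np.linalg.norm(ax)/2;u=ax/np.linalg.norm(ax);print('rail',r.mean(0),L,np.degrees(np.arctan2(u[1],u[0])))
d=h[0]-h[2];print(np.degrees(np.arctan2(d[1],d[0])))
ax=(t[0]+t[1]-t[2]-t[3]);print('tub',t.mean(0),np.linalg.norm(ax)/2,np.degrees(np.arctan2(ax[1],ax[0])))
n=np.array([u[1],-u[0]]) # towards -y
print('u',u,'n',n)
C=r.mean(0)
for q in t: print('tub corner rail frame',(q-C)@u,(q-C)@n)
for q in b: print('blk',(q-C)@u,(q-C)@n)
print('target tub', C+u*(120-65)/1e3+n*.06)
E
```

```text
[[ 0.6059  0.0883]
 [ 0.6273 -0.008 ]
 [ 0.5034 -0.0388]
 [ 0.4779  0.0578]] 
 [[0.6948 0.2087]
 [0.6946 0.1873]
 [0.3958 0.1988]
 [0.3965 0.2199]] 
 [[0.6906 0.128 ]
 [0.6606 0.1286]
 [0.6645 0.1869]] 
 [[0.6657 0.2   ]
 [0.5456 0.2046]
 [0.4255 0.21  ]]
rail [0.5454 0.2037] 0.29877544362314273 -2.1746174519980404
-2.398001306933554
tub [0.5536 0.0248] 0.12960415183023713 13.666432802914848
u [ 0.9993 -0.0379] n [-0.0379 -0.9993]
tub corner rail frame 0.06477486694375446 0.11301201867768519
tub corner rail frame 0.08982432464491724 0.2084089646341822
tub corner rail frame -0.03276382072321943 0.24390348510702076
tub corner rail frame -0.062001251570427886 0.14827347735127505
blk 0.14792393384906266 0.07009626788398818
blk 0.11792269357315648 0.07063487419752873
blk 0.11957650926016139 0.012236901167113765
target tub [0.5981 0.1416]
```

Call:
move_arm:
  moves:
    - [[0.04, 0.035, 0, 10, 100], [0.08, 0.07, 0, 20, 100], [0.125, 0.11, 0, 30, 100], [0.17, 0.15, 0, 40, 100], [0.213, 0.191, 0, 50, 100]]

```text
clock: 0.72
eef_pos: [0.3435, -0.2905, 0.231]
tool_rot: [0.842, 0.54, -0.0, -0.0]
ft_force: [0.7, -0.2, 0.0]
grip_width: 0.0856
grasp_force: 0.0
```

Call:
move_arm:
  moves:
    - [[0.04, 0.035, 0, 8, 100], [0.08, 0.07, 0, 15, 100], [0.125, 0.11, 0, 22.7, 100], [0.17, 0.15, 0, 22.7, 100], [0.213, 0.191, 0, 22.7, 100]]

```text
clock: 1.35
eef_pos: [0.5565, -0.0994, 0.2308]
tool_rot: [0.721, 0.693, -0.0, -0.0]
ft_force: [1.0, -1.0, 0.2]
grip_width: 0.0855
grasp_force: 0.0
```

Call:
move_arm:
  moves:
    - [[0, 0, -0.05, 0, 100], [0, 0, -0.1, 0, 100], [0, 0, -0.15, 0, 100], [0, 0, -0.19, 0, 100], [0, 0, -0.215, 0, 100]]

```text
clock: 1.98
eef_pos: [0.5533, -0.1005, 0.0133]
tool_rot: [0.721, 0.693, -0.001, -0.002]
ft_force: [0.1, -0.2, -0.1]
grip_width: 0.0856
grasp_force: 0.0
```

Call:
move_arm:
  moves:
    - [[0, 0.012, 0, 0, 100], [0.001, 0.024, 0, 0, 100], [0.001, 0.036, 0, 0, 100], [0.002, 0.046, 0, 0, 100], [0.002, 0.055, 0, 0, 100]]

```text
clock: 2.6
eef_pos: [0.5577, -0.0459, 0.0171]
tool_rot: [0.721, 0.693, -0.0, 0.001]
ft_force: [-1.1, -3.3, 1.9]
grip_width: 0.0851
grasp_force: 1.5
```

Call:
move_arm:
  moves:
    - [[0, 0.009, 0, 0, 100], [0.001, 0.018, 0, 0, 100], [0.001, 0.027, 0, 0, 100], [0.001, 0.036, 0, 0, 100], [0.002, 0.045, 0, 0, 100]]

```text
clock: 3.22
eef_pos: [0.5594, -0.0004, 0.0162]
tool_rot: [0.721, 0.693, 0.0, -0.0]
ft_force: [-0.4, -2.3, 0.3]
grip_width: 0.0853
grasp_force: 1.4
```

```bash
python3 - <<'E'
from h import *
i=snap('top','pics/top1.png')['color'][150:310,130:330,::-1]
cv2.imwrite('pics/crop1.png',cv2.convertScaleAbs(cv2.resize(i,(750,600),interpolation=cv2.INTER_CUBIC),alpha=1.4))
E
```

```text
(no output)
```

View pics/crop1.png

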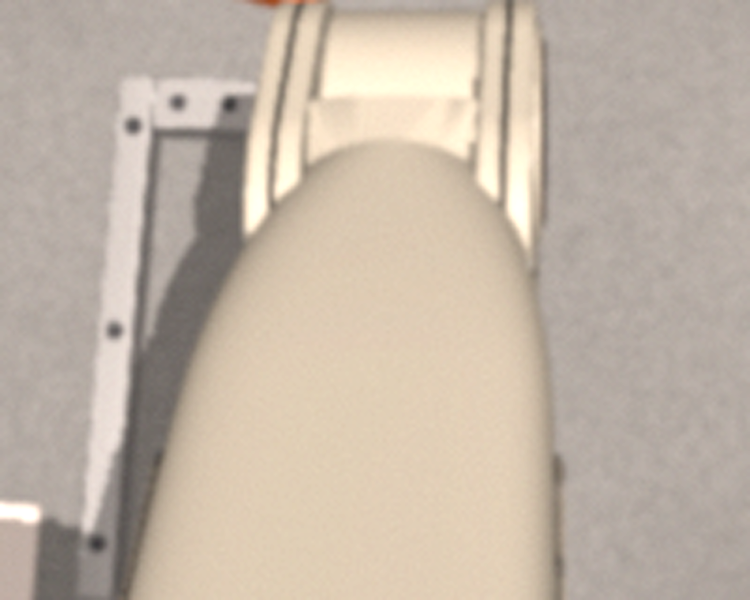

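The arm hides the tub in this view, so I'll keep pushing and use the force reading.

Call:
move_arm:
  moves:
    - [[0, 0.009, 0, 0, 100], [0.001, 0.018, 0, 0, 100], [0.001, 0.027, 0, 0, 100], [0.001, 0.036, 0, 0, 100], [0.002, 0.045, 0, 0, 100]]

```text
clock: 3.9
eef_pos: [0.5613, 0.0447, 0.0163]
tool_rot: [0.721, 0.693, -0.0, -0.0]
ft_force: [-0.6, -2.9, -0.9]
grip_width: 0.0855
grasp_force: 1.2
```

Call:
move_arm:
  moves:
    - [[0, 0.006, 0, 0, 100], [0, 0.012, 0, 0, 100], [0.001, 0.018, 0, 0, 100], [0.001, 0.023, 0, 0, 100], [0.001, 0.027, 0, 0, 100]]

```text
clock: 4.53
eef_pos: [0.5624, 0.0713, 0.0163]
tool_rot: [0.721, 0.693, -0.0, -0.0]
ft_force: [-0.4, -2.9, -0.8]
grip_width: 0.0852
grasp_force: 1.2
```

Call:
move_arm:
  moves:
    - [[0, 0.001, 0, 0, 100], [0, 0.002, 0, 0, 100], [0, 0.003, 0, 0, 100], [0, 0.004, 0, 0, 100], [0, 0.005, 0, 0, 100]]

```text
clock: 5.15
eef_pos: [0.5624, 0.0761, 0.0163]
tool_rot: [0.721, 0.693, -0.0, -0.0]
ft_force: [0.0, -2.8, -0.1]
grip_width: 0.0856
grasp_force: 1.1
```

Call:
move_arm:
  moves:
    - [[0, 0.001, 0, 0, 100], [0, 0.002, 0, 0, 100], [0, 0.003, 0, 0, 100], [0, 0.004, 0, 0, 100], [0, 0.005, 0, 0, 100]]

```text
clock: 5.78
eef_pos: [0.5624, 0.0811, 0.0163]
tool_rot: [0.721, 0.693, -0.0, -0.0]
ft_force: [0.1, -2.4, -0.6]
grip_width: 0.0855
grasp_force: 1.1
```

Call:
move_arm:
  moves:
    - [[0, 0.001, 0, 0, 100], [0, 0.002, 0, 0, 100], [0, 0.003, 0, 0, 100]]

```text
clock: 6.15
eef_pos: [0.5623, 0.0817, 0.0164]
tool_rot: [0.722, 0.692, -0.002, 0.002]
ft_force: [-1.1, -11.0, 1.2]
grip_width: 0.0856
grasp_force: 5.3
```

Call:
move_arm:
  moves:
    - [[0, 0.001, 0, 0, 100], [0, 0.001, 0, 0, 100]]

```text
clock: 6.4
eef_pos: [0.5623, 0.0817, 0.0164]
tool_rot: [0.722, 0.692, -0.002, 0.002]
ft_force: [-0.6, -11.1, 1.1]
grip_width: 0.0856
grasp_force: 5.8
```

Call:
move_arm:
  moves:
    - [[0, -0.01, 0, 0, 100], [0, -0.03, 0, 0, 100], [0, -0.05, 0, 0, 100], [0, -0.05, 0.05, 0, 80], [0, -0.05, 0.11, 0, 60]]

```text
clock: 7.02
eef_pos: [0.561, 0.0336, 0.126]
tool_rot: [0.722, 0.692, -0.001, -0.001]
ft_force: [2.7, 0.4, -0.0]
grip_width: 0.0526
grasp_force: 0.0
```

```bash
python3 - <<'E'
from h import *
print(monitor.get_obs()['joint_pos'])
E
```

```text
[ 5.95199192e-02  4.29843052e-01 -6.62912559e-03  1.13831465e+00
  4.36540159e-04  1.67203318e+00]
```

Call:
move_arm:
  moves:
    - [[-0.04, 0, 0.02, 10, 60], [-0.08, 0, 0.02, 20, 60], [-0.12, 0, 0.02, 30, 60], [-0.125, 0.03, 0.02, 40, 60], [-0.125, 0.06, 0.02, 50, 60]]

```text
clock: 7.65
eef_pos: [0.4368, 0.0946, 0.1468]
tool_rot: [0.359, 0.933, 0.0, 0.0]
ft_force: [0.5, 0.4, -0.5]
grip_width: 0.0511
grasp_force: 0.0
```

Call:
move_arm:
  moves:
    - [[0, 0.02, 0, 10, 60], [0, 0.04, 0, 20, 60], [0, 0.053, 0, 30, 60], [0, 0.053, 0, 40, 60], [0, 0.053, 0, 40, 60]]

```text
clock: 8.28
eef_pos: [0.4375, 0.1475, 0.1464]
tool_rot: [0.021, 1.0, 0.0, 0.0]
ft_force: [0.1, -0.1, 0.4]
grip_width: 0.051
grasp_force: 0.0
```

```bash
python3 - <<'E'
from h import *
i=snap('top','pics/top2.png')['color'][150:310,130:330,::-1]
cv2.imwrite('pics/crop2.png',cv2.convertScaleAbs(cv2.resize(i,(750,600),interpolation=cv2.INTER_CUBIC),alpha=1.4))
snap('side','pics/side2.png')
E
```

```text
(no output)
```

View pics/crop2.png

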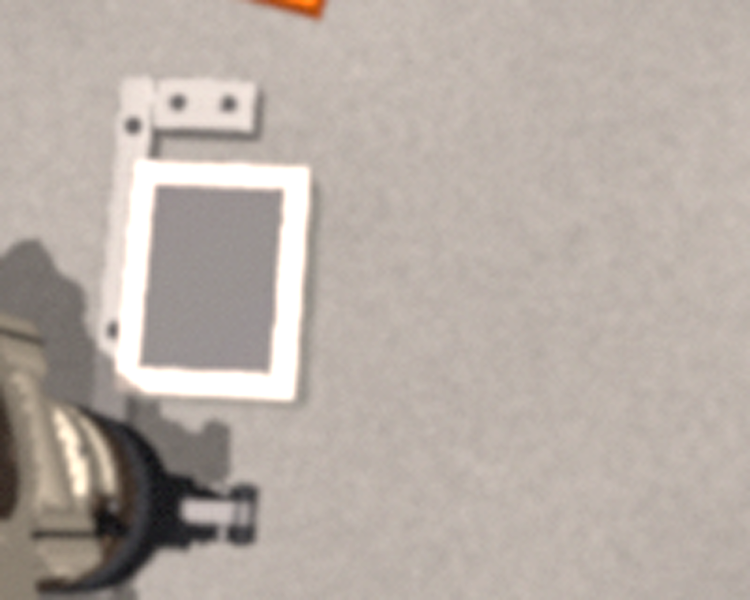

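View pics/side2.png

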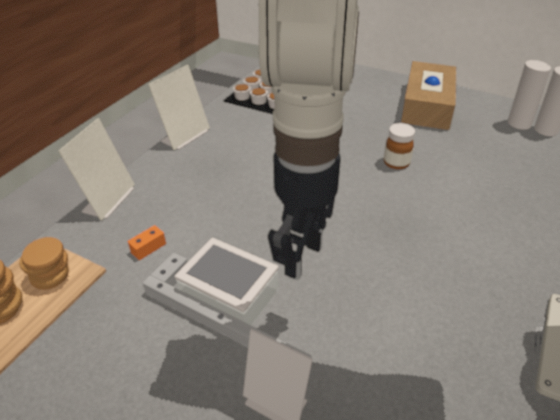

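The tub looks flush with the rail. Its lid corners are at (135,160), (311,168) and (296,401), with a gap left to the block at (155,130).

```bash
python3 - <<'E'
from h import *
c=np.load('cal_top.npz');a=(c['eye'],c['attitude'],c['camera_matrix'],float(c['k1']))
t=px2w(crop([(135,160),(311,168),(296,401)],3.75,(130,150)),.06,*a)[:,:2]
C=np.array([.5454,.2037]);u=np.array([.9993,-.0379]);n=np.array([-.0379,-.9993])
for q in t: print(q,(q-C)@u,(q-C)@n)
d=t[1]-t[2];print(np.degrees(np.arctan2(d[1],d[0])))
E
```

```text
[0.63783658 0.189967  ] 0.09289235167406779 0.010220040307140296
[0.63290211 0.09017772] 0.09174335237849152 0.11012648585303608
[0.50295895 0.09489129] -0.03828749438890783 0.11034105508253945
-2.0774441227330787
```

Call:
move_arm:
  moves:
    - [[0, 0, -0.04, 0, 60], [0, 0, -0.08, 0, 60], [0, 0, -0.11, 0, 60], [0, 0, -0.13, 0, 60], [0, 0, -0.13, 0, 60]]

```text
clock: 9.0
eef_pos: [0.436, 0.1471, 0.015]
tool_rot: [0.021, 1.0, -0.001, -0.002]
ft_force: [0.4, -0.0, 0.3]
grip_width: 0.0517
grasp_force: 0.0
```

Call:
move_arm:
  moves:
    - [[0.015, -0.001, 0, 0, 60], [0.03, -0.001, 0, 0, 60], [0.043, -0.002, 0, 0, 60], [0.049, -0.002, 0, 0, 60], [0.055, -0.002, 0, 0, 60]]

```text
clock: 9.62
eef_pos: [0.4928, 0.1459, 0.0165]
tool_rot: [0.02, 1.0, 0.0, 0.0]
ft_force: [0.5, -0.6, 0.3]
grip_width: 0.0516
grasp_force: 0.0
```

Call:
move_arm:
  moves:
    - [[0.005, 0, 0, 0, 60], [0.01, 0, 0, 0, 60], [0.015, -0.001, 0, 0, 60], [0.019, -0.001, 0, 0, 60], [0.022, -0.001, 0, 0, 60]]

```text
clock: 10.25
eef_pos: [0.5147, 0.145, 0.0162]
tool_rot: [0.02, 1.0, -0.0, -0.0]
ft_force: [-1.6, -0.0, -0.6]
grip_width: 0.0514
grasp_force: 0.0
```

Call:
move_arm:
  moves:
    - [[0.001, 0, 0, 0, 60], [0.002, 0, 0, 0, 60], [0.003, 0, 0, 0, 60], [0.004, 0, 0, 0, 60], [0.005, 0, 0, 0, 60]]

```text
clock: 10.88
eef_pos: [0.5193, 0.145, 0.0163]
tool_rot: [0.02, 1.0, -0.0, -0.0]
ft_force: [-3.1, -0.3, -0.5]
grip_width: 0.051
grasp_force: 0.0
```

Call:
move_arm:
  moves:
    - [[0.001, 0, 0, 0, 60], [0.002, 0, 0, 0, 60], [0.003, 0, 0, 0, 60]]

```text
clock: 11.25
eef_pos: [0.5212, 0.1449, 0.0162]
tool_rot: [0.02, 1.0, -0.0, -0.001]
ft_force: [-6.5, 0.4, 3.7]
grip_width: 0.0512
grasp_force: 0.0
```

Call:
move_arm:
  moves:
    - [[0.001, 0, 0, 0, 60], [0.002, 0, 0, 0, 60], [0.002, 0, 0, 0, 60]]

```text
clock: 11.62
eef_pos: [0.521, 0.145, 0.0157]
tool_rot: [0.02, 1.0, -0.0, -0.003]
ft_force: [-9.4, 1.5, 3.3]
grip_width: 0.0511
grasp_force: 0.0
```

The tub is against the block: the force rose and the arm stopped advancing. I'll back off and check.

Call:
move_arm:
  moves:
    - [[-0.01, 0, 0, 0, 60], [-0.04, 0, 0, 0, 60], [-0.08, 0, 0, 0, 60], [-0.1, -0.02, 0.06, 0, 60], [-0.1, -0.06, 0.11, 0, 60]]

```text
clock: 12.25
eef_pos: [0.4241, 0.0884, 0.124]
tool_rot: [0.018, 1.0, 0.0, 0.001]
ft_force: [2.3, 0.1, -0.2]
grip_width: 0.0517
grasp_force: 0.0
```

Call:
move_arm:
  moves:
    - [[0, -0.06, 0.04, 0, 60], [0, -0.12, 0.04, 0, 60], [0, -0.15, 0.04, 0, 60], [0, -0.15, 0.04, 0, 60]]

```text
clock: 12.75
eef_pos: [0.4258, -0.0643, 0.1634]
tool_rot: [0.022, 1.0, -0.001, 0.002]
ft_force: [-0.2, 0.7, -0.1]
grip_width: 0.0512
grasp_force: 0.0
```

```bash
python3 - <<'E'
from h import *
i=snap('top','pics/top3.png')['color'][150:310,130:330,::-1]
cv2.imwrite('pics/crop3.png',cv2.convertScaleAbs(cv2.resize(i,(750,600),interpolation=cv2.INTER_CUBIC),alpha=1.4))
E
```

```text
(no output)
```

View pics/crop3.png

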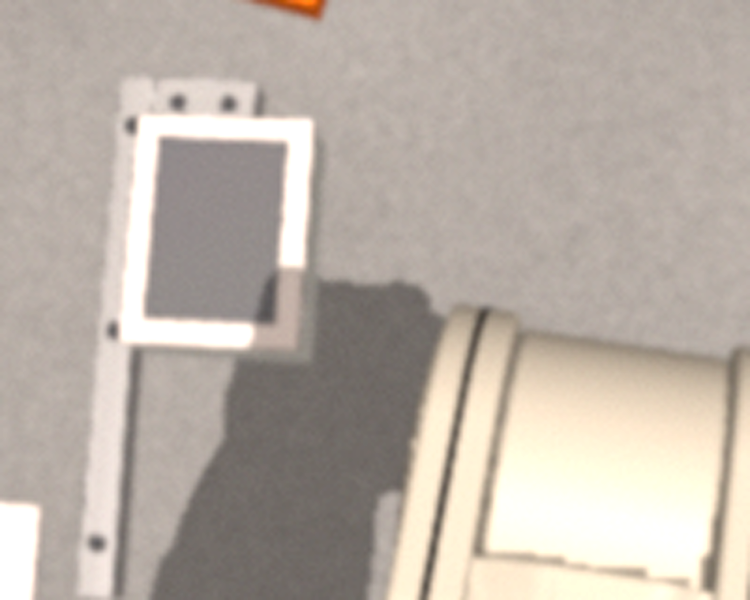

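The tub is now in the corner, with lid corners at (139,115), (314,119), (298,350) and (121,344), and the hand is clear. I'll check the numbers before handing in.

```bash
python3 - <<'E'
from h import *
c=np.load('cal_top.npz');a=(c['eye'],c['attitude'],c['camera_matrix'],float(c['k1']))
t=px2w(crop([(139,115),(314,119),(298,350),(121,344)],3.75,(130,150)),.06,*a)[:,:2]
C=np.array([.5454,.2037]);u=np.array([.9993,-.0379]);n=np.array([-.0379,-.9993])
for q in t: print((q-C)@u,(q-C)@n)
d=t[0]+t[1]-t[2]-t[3];q=t.mean(0)-C;print(q@u,q@n,np.degrees(np.arctan2(d[1],d[0])))
E
```

```text
0.11900560707146933 0.010163650978112922
0.119953362475495 0.10988360003261868
-0.010360930911653287 0.1096614308690731
-0.011104632421921572 0.011206648716279879
0.05437335155334737 0.060228832649021166 -1.9914009538547197
```

Measured tub centre is (0.054, −0.060) in the rail frame, against a target of (0.055, −0.060), and it is parallel to within about 0.4°.

```bash
python3 -c "
from workcell import job
print(job.job_done())"
```

```text
the job is handed in; nothing more can be done
None
```

I pushed the tub flat against the rail and up to the end block, where it measured within about 1 mm and 0.5° of the target, and handed the job in with the hand clear; the judge's verdict wasn't shown.

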